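# Index the carving turntable by feel and lock it

### The job

The rosette on the carving turntable has come off its index and must be locked for carving. Turn it slowly clockwise by its black handle until you feel the torque dip as it drops into the hidden notch, let it settle there, then slide the red lock bolt fully home against its stop and let go. Leave everything else on the bench where it lies.

Things in the scene. Friction and masses are not known exactly. Their poses are not given: they have to be found in the camera images.
- stand: Fixed carver's indexing stand: dark steel foot plate 180 x 180 x 12 mm, green round housing 146 mm across up to z = 50 mm. Origin on the table under the turntable's axis, z up. On its own -y side a dark guide bed (46 mm wide, top at 24 mm, out to 172 mm from the axis) carries the lock bolt; a green boss (40 mm wide, top at 48 mm) ends in a stop face 103 mm from the axis.
- handle (a point): Black bar handle, 52 long x 14 wide x 34 mm high, underside 85 and top 119 mm above the table, on the axis of the turntable (carved wooden rosette 126 mm across on a steel plate 140 mm across; rosette top 77 mm). Point: on the axis, in the bar, 104 mm above the table; frame turns with the rosette: x along the bar, y across it, z up. White line on top towards -x. Grip of 20 to 25 N.
- turntable (a joint): Angle of the rosette in rad, growing clockwise seen from above; starts at 0 to 0.4, hard stop at 1.75. Even drag of 0.05 N m. Underneath, a sprung ball drops into one unseen notch, 0.35 to 1.45 rad clockwise of the start. In the last 0.1 rad before it the rosette pulls itself onward (up to 0.2 N m), just beyond it resists firmly (over 0.5 N m). Let go within 0.05 rad, it centres itself.
- lock_tab (a point): Red upright tab of the lock bolt: 12 mm wide along the stand's x, 22 mm along its y, 46 mm high in all, top 77 mm above the table, standing in a steel foot 26 mm wide, top at 38 mm. Point: in the tab, 60 mm above the table, 130 mm from the turntable's axis on the stand's -y side when the bolt is out. Axes as the stand's; the bolt slides in along +y, towards the axis.
- lock_bolt (a joint): Travel of the lock bolt in m: 0 fully out (starts at 0 to 0.0015), 0.016 fully home, its foot against the stop face of the green boss. Slides with 2 N of friction, stays where left. Its round-nosed pin enters the notch only if the rosette sits in it (within about 0.05 rad); otherwise it stops hard at about 0.004.
- chisel_wide: carving chisel 200 mm long, turned light wooden handle, 18 mm blade; loose, near the stand's +y side. Not to be moved. Origin: centre of its underside (on the line of the tool).
- chisel_narrow: carving chisel 200 mm long, 8 mm blade; loose. Not to be moved. Origin: centre of its underside (on the line of the tool).
- mallet: wooden mallet, head 68 mm in diameter and 110 mm long, handle 190 mm; loose. Not to be moved. Origin: centre of its underside (on the line of the tool).
- frame_corner: L-shaped carved corner of a picture frame, 150 x 150 x 22 mm; loose. Not to be moved. Origin: centre of its underside.
- sanding_block: cork sanding block 100 x 60 x 30 mm; loose, beyond the stand. Not to be moved. Origin: centre of its underside.
- glue_jar: amber jar with white cap, 64 mm in diameter, 85 mm high; loose. Not to be moved. Origin: centre of its underside.
- offcut: wooden offcut 120 x 28 x 20 mm; loose, on the robot's side of the stand. Not to be moved. Origin: centre of its underside.

How it is judged:
By the outcome, as a careful person would: the job done as asked, in the order asked, and still so for the second after the job is handed in, with the robot touching nothing.
It also fails if it takes over 72 s, if anything falls off the work surface, if the arm or the gripper's body presses on something with over 40 N, if the wrist force passes 120 N, or if a joint passes its speed limit or range.

### The arm

A 6-joint arm with a two-finger parallel gripper is mounted at the origin on the work surface. World frame = base frame: x ahead of the robot, y to its left, z up, the work surface at z = 0. Lengths are in m, angles in degrees, forces in N, time in s.
With the tool pointing down it reaches from about 0.4 to 0.825 m from the base axis. Payload 7 kg.
Tool frame: the origin (TCP) lies midway between the tips of the shut fingers; the grasp point (between the pads) lies 19 mm behind it; z points along the fingers, y is the line along which they close (so a half turn about z gives the same grasp; the last joint's range is limited). The gripper opens to 88 mm and grips with 3 to 60 N. Pads are 19 mm wide; open, the fingers measure 130 mm over their backs; the gripper's body (78 mm by 193 mm) begins 47 mm behind the grasp point.
Start: joints at [-54.139, 20.546, 0.682, 0, -70.136, -16.507], TCP at [0.224, -0.637, 0.201] pointing down, gripper open.
Joint ranges: [-176.03, 176.03], [-82.01, 121.73], [-58.28, 71.71], [-173.87, 95.51], [-174.79, -0.11], [-173.66, 173.66]. Speed limits (degrees/s): [136.94, 136.94, 172.46, 180, 180, 180].

### API

Orientations are given as [roll, pitch, yaw] about the fixed x, y, z axes, in that order (R = Rz(yaw) Ry(pitch) Rx(roll)).
In Python, from plant import telemetry, viewer, workorder gives the robot as it stands. The module is installed in compiled form; this text tells all that it offers.
- The arm moves only by the tool carry_out, never from a script. Its argument "rows" is a list of rows, each a list of 6 numbers: the shift along the tool's x, y, z in m, then the turn, a rotation vector about the tool's x, y, z in rad. In form: [[tx, ty, tz, ax, ay, az], ...]. A call has 1 to 8 rows; each row is the pose to reach, as a shift and turn from the pose commanded when the call began, along the tool's axes at that moment; what a row does not reach only later rows make up. A row lasts 1/8 s, in which the tool goes at most 62.5 mm and 10.7 degrees, less where a joint would pass 70% of its speed; a pose out of reach is approached as far as the arm can. A call with a gripper value outside its range is refused whole. "grip" is the gripper's target within -1 to 1 (fully open at 1, half-way at 0, shut at -1), set as the call begins (left out, the last holds). The fingers move at their own pace and stop on an object; the grip force is fixed at half the most. Time passes only in rows, so rows that repeat a pose let the fingers close. It gives the time, the measured TCP pose, the force, the opening and the grip force at its end, in the units of the state.
- telemetry.get_obs(): the state, without advancing time (a new reading comes with each control period).
- viewer.snapshot(name): name is "side" or "top"; returns the picture (400x640x3 uint8, red, green, blue); there is no depth.
- viewer.camera_info(name): a dict with "intrinsics" (3x3 intrinsics, pixels), "k1" (the pictures are not rectified: a ray, as slopes to the right and down, at radius r is drawn at 1 + k1 r^2 times it, then the intrinsics apply), "extrinsics" (4x4, takes a point from camera to world coordinates). Camera axes: x right, y down, z forward; pixel columns grow to the right and rows downward; lengths in m; the calibration is good to about 2 mm. A picture is of the moment at which its call begins. camera_info takes no time and is no camera call.
- workorder.close_job(): hands the job in; it is judged then, once.
The state is a dict: "clock": time; "joint_pos": joint angles; "qvel": joint speeds; "tau": joint torques, N m; "tool_pos": TCP position; "orientation": TCP orientation; "force": force on the tool from outside, world axes, zero at the start; "moment": the same for the moment, N m; "opening": finger opening in m; "gripper_force": force on a finger pad.
Only numpy, scipy, OpenCV 4.12 (cv2) and the standard library are available. Lean on these libraries where they do the work, as an engineer would, in place of code of your own. Each camera call takes 0.05 s, during which the arm holds its last target. There are 200 camera calls.

## Working session

There is one attempt and no reset: what is moved stays moved. The work goes in short steps, Python scripts to look and compute and a tool call to move; the robot and the scene stay as the last step left them, time stands still between calls to the robot, and variables do not carry over. Pictures are saved under pics/ and viewed, at most 10 in all, crops included, and the job is handed in when it is done.

Besides the shell and the picture viewer there is one more tool, called after "Call:" by a JSON object that holds its "method" and its "body". carry_out: Moves the arm, as the interface text tells. Its arguments: {"type":"object","properties":{"rows":{"type":"array"},"grip":{"type":"number"}},"required":["rows"]}

```bash
mkdir -p pics; cat > h.py <<'E'
import numpy as np, cv2
from plant import telemetry, viewer, workorder
def snap(n,f,crop=None,s=1):
    im=viewer.snapshot(n)[:,:,::-1]
    if crop: im=im[crop[1]:crop[3],crop[0]:crop[2]]
    cv2.imwrite(f,cv2.resize(im,None,fx=s,fy=s,interpolation=cv2.INTER_CUBIC))
def ray(n,u,v):
    c=viewer.camera_info(n);K=np.array(c["intrinsics"]);E=np.array(c["extrinsics"])
    p=cv2.undistortPoints(np.array([[[u,v]]],float),K,np.array([c["k1"],0,0,0,0.]))[0,0]
    return E[:3,3],E[:3,:3]@np.array([p[0],p[1],1])
def atz(n,u,v,z):
    o,d=ray(n,u,v);return o+d*(z-o[2])/d[2]
E
python3 -c "
from h import *
snap('top','pics/t0.png');snap('side','pics/s0.png');print(telemetry.get_obs())
print(viewer.camera_info('top'),viewer.camera_info('side'))"
```

```text
{'clock': 0.1, 'joint_pos': array([-5.41409692e+01,  2.05856922e+01,  6.39831215e-01, -1.93035594e-02,
       -7.01365849e+01, -1.65075964e+01]), 'qvel': array([-0.08996289, -0.12210033,  0.08424014,  0.06867489, -0.04050402,
       -0.01116488]), 'tau': array([-7.41786589e-04, -5.84165204e+01,  2.93756765e+01,  7.01547503e+00,
        1.02068853e-02, -7.44556382e-05]), 'tool_pos': array([ 0.22349863, -0.63641747,  0.19993612]), 'orientation': array([ 1.79915795e+02, -6.02897146e-03, -1.60655133e+02]), 'force': array([ 0.45685168,  0.44908488, -0.74094919]), 'moment': array([-0.04778737, -0.00205721, -0.01213026]), 'gripper_force': 0.0, 'opening': 0.08759083010790635}
{'intrinsics': array([[375.71584883,   0.        , 318.66685152],
       [  0.        , 375.71584883, 195.64150165],
       [  0.        ,   0.        ,   1.        ]]), 'k1': 0.02626360838299596, 'extrinsics': array([[-0.02194665, -0.99838343,  0.05242975,  0.51124918],
       [-0.99970602,  0.0224559 ,  0.00914359,  0.01623353],
       [-0.01030616, -0.05221366, -0.99858275,  1.13917969],
       [ 0.        ,  0.        ,  0.        ,  1.        ]])} {'intrinsics': array([[402.39001946,   0.        , 314.74108204],
       [  0.        , 402.39001946, 200.98750888],
       [  0.        ,   0.        ,   1.        ]]), 'k1': -0.1003151174942375, 'extrinsics': array([[-0.94097078, -0.2689486 ,  0.2055253 ,  0.32543949],
       [-0.33793558,  0.71176774, -0.61578099,  0.80830786],
       [ 0.01932716, -0.64888623, -0.76063994,  1.06405725],
       [ 0.        ,  0.        ,  0.        ,  1.        ]])}
```

View pics/t0.png

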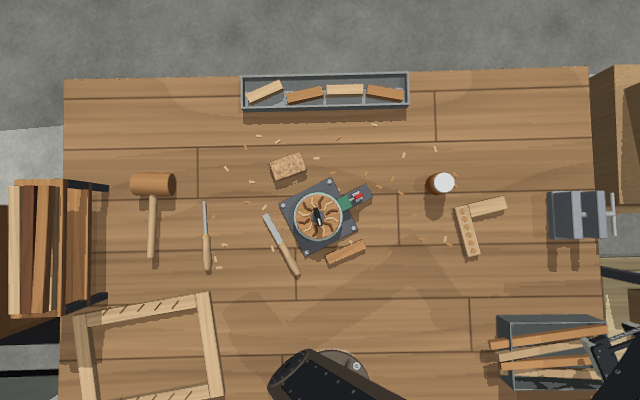

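View pics/s0.png

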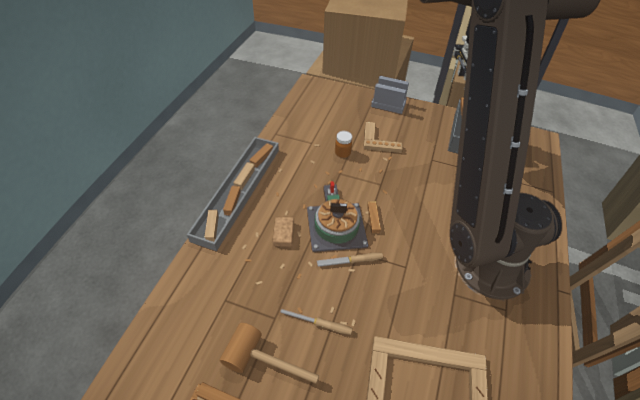

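The top view shows the stand axis near (318,216) and the red tab near (356,197). The chisel lies to its left and the offcut below it. I'll enlarge this area.

```bash
python3 -c "
from h import *
snap('top','pics/t1.png',(270,165,390,265),6.6)"
```

```text
(no output)
```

View pics/t1.png

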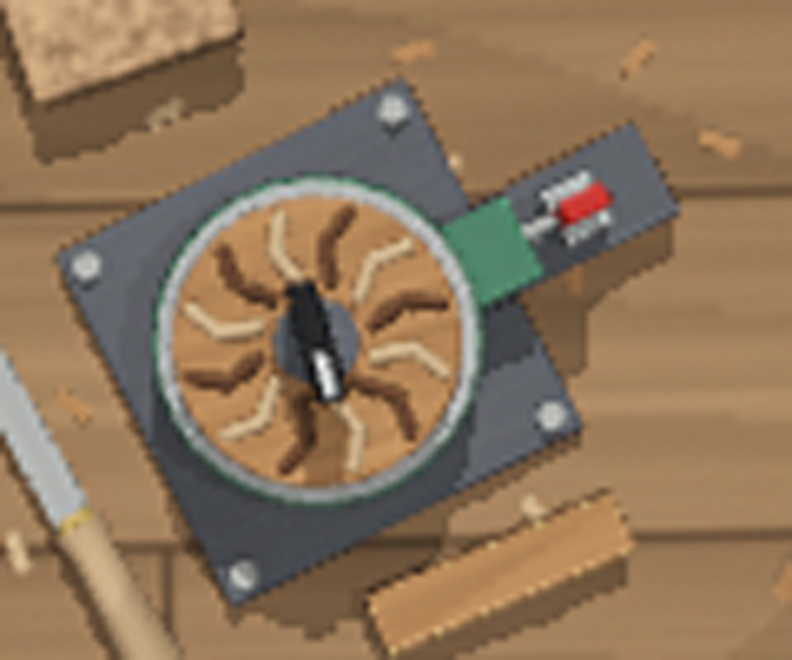

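The crop shows the handle top centred at (316,341) with the white-line end at (326,385). The foot-plate screws are at (393,110), (86,266), (243,576) and (552,416), and the red tab top is at about (584,202).

```bash
python3 -c "
from h import *
f=lambda x,y,z: atz('top',270+(x+.5)/6.6-.5,165+(y+.5)/6.6-.5,z)
S=[f(*p,.014) for p in [(393,110),(86,266),(243,576),(552,416)]]
c=np.mean(S,0);print('screws',c)
print('rim',f(319,340,.06)); h=f(316,341,.119);print('handle',h)
t=f(584,202,.077);print('tab',t, t-c,np.linalg.norm((t-c)[:2]))
e=S[1]-S[0];print('edge ang',np.degrees(np.arctan2(e[1],e[0])))
e=S[1]-S[2];print('edge2 ang',np.degrees(np.arctan2(e[1],e[0])))
d=(t-c);print('tab dir',np.degrees(np.arctan2(d[1],d[0])))
a,b=f(300,283,.119),f(332,400,.119);d=b-a;print('bar to white',np.degrees(np.arctan2(d[1],d[0])),np.linalg.norm(d))
o=telemetry.get_obs();print(o['tool_pos'],o['orientation'])
"
```

```text
screws [0.50857558 0.03044011 0.014     ]
rim [0.50924296 0.029577   0.06      ]
handle [0.50896965 0.03008864 0.119     ]
tab [ 0.56581447 -0.08542879  0.077     ] [ 0.05723889 -0.1158689   0.063     ] 0.12923579703415553
edge ang 115.70502494512169
edge2 ang 25.863451803012435
tab dir -63.71076664008193
bar to white -165.9259440602372 0.04975221677868076
[ 0.22353412 -0.63648713  0.20005891] [ 1.79928743e+02 -7.06419191e-03 -1.60650819e+02]
```

Call:
{"method": "carry_out", "body": {"rows": [[-0.035, 0.038, 0, 0, 0, 0], [-0.07, 0.076, 0, 0, 0, 0], [-0.105, 0.114, 0, 0, 0, 0], [-0.14, 0.152, 0, 0, 0, 0], [-0.175, 0.19, 0, 0, 0, 0], [-0.21, 0.228, 0, 0, 0, 0], [-0.245, 0.266, 0, 0, 0, 0], [-0.28, 0.304, 0, 0, 0, 0]], "grip": 1}}

```text
clock: 1.15
tool_pos: [0.3874, -0.2556, 0.2008]
orientation: [-180.0, 0.0, -160.6]
force: [1.2, 0.1, 0.7]
opening: 0.0877
gripper_force: 0.0
```

```bash
python3 -c "
from h import *
print(telemetry.get_obs())"
```

```text
{'clock': 1.15, 'joint_pos': array([-9.01331171e+00,  2.15550383e-01, -2.47546784e+01, -3.08939266e-03,
       -6.50116818e+01, -6.16352498e+01]), 'qvel': array([ 54.31702571,  -9.43729739,  -9.70424712,   0.09215985,
         0.28234036, -53.81570493]), 'tau': array([ -6.75343439, -28.81318152,  27.82149732,   6.55428618,
        -0.22775081,   1.57544676]), 'tool_pos': array([ 0.38738845, -0.25562655,  0.20083791]), 'orientation': array([-1.79993870e+02,  1.72481316e-02, -1.60649865e+02]), 'force': array([1.24147306, 0.12037785, 0.66037343]), 'moment': array([-0.03899942, -0.17497005, -0.00357226]), 'gripper_force': 0.0, 'opening': 0.08768453872385859}
```

Call:
{"method": "carry_out", "body": {"rows": [[-0.026, 0.029, 0, 0, 0, -0.18], [-0.052, 0.058, 0, 0, 0, -0.36], [-0.078, 0.087, 0, 0, 0, -0.54], [-0.105, 0.115, 0, 0, 0, -0.72], [-0.131, 0.144, 0, 0, 0, -0.9], [-0.157, 0.173, 0, 0, 0, -1.08], [-0.183, 0.202, 0, 0, 0, -1.26], [-0.21, 0.23, 0, 0, 0, -1.44]]}}

```text
clock: 2.15
tool_pos: [0.5092, 0.0307, 0.2007]
orientation: [180.0, 0.0, -77.8]
force: [0.4, 0.0, 0.4]
opening: 0.0877
gripper_force: 0.0
```

Call:
{"method": "carry_out", "body": {"rows": [[0, 0, 0, 0, 0, -0.18], [0, 0, 0, 0, 0, -0.36], [0, 0, 0, 0, 0, -0.54], [0, 0, 0, 0, 0, -0.72], [0, 0, 0, 0, 0, -0.9], [0, 0, 0, 0, 0, -1.08], [0, 0, 0, 0, 0, -1.26], [0, 0, 0, 0, 0, -1.44]]}}

```text
clock: 3.15
tool_pos: [0.5088, 0.0293, 0.2006]
orientation: [180.0, 0.0, 4.7]
force: [-0.3, -1.0, -0.2]
opening: 0.0879
gripper_force: 0.0
```

Call:
{"method": "carry_out", "body": {"rows": [[0, 0, 0, 0, 0, -0.08], [0, 0, 0, 0, 0, -0.168], [0, 0, 0, 0, 0, -0.168], [0, 0, 0, 0, 0, -0.168]]}}

```text
clock: 3.65
tool_pos: [0.5089, 0.0293, 0.2007]
orientation: [-180.0, 0.0, 13.9]
force: [-0.7, 0.2, -0.3]
opening: 0.0875
gripper_force: 0.0
```

```bash
python3 -c "
from h import *
o=telemetry.get_obs();print(o['tool_pos'],o['orientation'],o['joint_pos'],o['force'],o['moment'])
snap('side','pics/s1.png',(280,140,400,280),4.2)"
```

```text
[0.50892917 0.02934762 0.20069003] [-1.79999034e+02  8.67815890e-03  1.38806328e+01] [ 2.53993025e+01  4.88043778e+00 -1.98135323e+01 -2.94947203e-03
 -6.53143403e+01  7.84825622e+01] [-0.70508037  0.22673183 -0.33354238] [-0.13171966  0.12555005 -0.04348395]
```

View pics/s1.png

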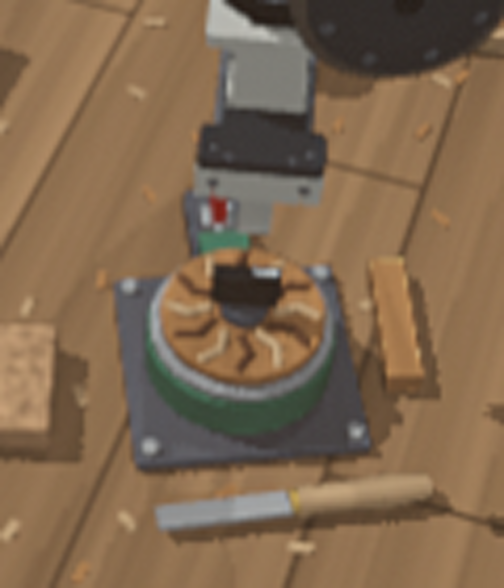

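The gripper sits over the handle bar at crop (245,285) with its fingers across it, so I'll descend and grip.

Call:
{"method": "carry_out", "body": {"rows": [[0, 0, 0.03, 0, 0, 0], [0, 0, 0.06, 0, 0, 0], [0, 0, 0.085, 0, 0, 0], [0, 0, 0.1, 0, 0, 0], [0, 0, 0.11, 0, 0, 0], [0, 0, 0.112, 0, 0, 0], [0, 0, 0.112, 0, 0, 0]]}}

```text
clock: 4.58
tool_pos: [0.5095, 0.0295, 0.0893]
orientation: [180.0, -0.0, 14.0]
force: [0.7, 0.5, -0.4]
opening: 0.0876
gripper_force: 0.0
```

Call:
{"method": "carry_out", "body": {"rows": [[0, 0, 0, 0, 0, 0], [0, 0, 0, 0, 0, 0], [0, 0, 0, 0, 0, 0], [0, 0, 0, 0, 0, 0], [0, 0, 0, 0, 0, 0], [0, 0, 0, 0, 0, 0], [0, 0, 0, 0, 0, 0], [0, 0, 0, 0, 0, 0]], "grip": -1}}

```text
clock: 5.58
tool_pos: [0.5093, 0.0279, 0.0889]
orientation: [179.9, 0.0, 14.0]
force: [10.5, -22.9, -6.3]
opening: 0.0132
gripper_force: 29.4
```

```bash
cat > o.py <<'E'
from h import *
o=telemetry.get_obs();print(o['clock'],o['tool_pos'].round(4),o['orientation'].round(2),o['force'].round(2),o['moment'].round(3),o['opening'],o['gripper_force'],o['tau'].round(2)[5],o['joint_pos'].round(2)[5])
E
python3 o.py
```

```text
5.575 [0.5093 0.0279 0.0889] [1.7986e+02 4.0000e-02 1.4040e+01] [ 10.5  -22.87  -6.34] [-7.586 -3.703  0.12 ] 0.013166707076906526 29.441228806972504 -0.11 78.59
```

Call:
{"method": "carry_out", "body": {"rows": [[0.0002, 0.0008, 0, 0, 0, 0], [0.0003, 0.0015, 0, 0, 0, 0], [0.0003, 0.0015, 0, 0, 0, 0]]}}

```text
clock: 5.95
tool_pos: [0.5094, 0.0277, 0.0888]
orientation: [180.0, 0.0, 14.0]
force: [-0.7, -3.0, 1.6]
opening: 0.0132
gripper_force: 30.0
```

```bash
python3 o.py
```

```text
5.95 [0.5094 0.0277 0.0888] [1.7998e+02 4.0000e-02 1.3990e+01] [-0.74 -2.96  1.63] [-1.412  0.406  0.118] 0.013191604138465192 30.034809708595276 -0.11 78.78
```

Call:
{"method": "carry_out", "body": {"rows": [[0, 0, 0, 0, 0, 0.03], [0, 0, 0, 0, 0, 0.06], [0, 0, 0, 0, 0, 0.09], [0, 0, 0, 0, 0, 0.12], [0, 0, 0, 0, 0, 0.15], [0, 0, 0, 0, 0, 0.18], [0, 0, 0, 0, 0, 0.21], [0, 0, 0, 0, 0, 0.24]]}}

```text
clock: 6.95
tool_pos: [0.5094, 0.0278, 0.0888]
orientation: [180.0, 0.0, 0.1]
force: [-2.9, -3.7, 3.9]
opening: 0.0133
gripper_force: 30.2
```

```bash
python3 o.py
```

```text
6.95 [0.5094 0.0278 0.0888] [1.7999e+02 3.0000e-02 1.2000e-01] [-2.9  -3.65  3.87] [-1.631  1.069  0.267] 0.013329421950661153 30.229608714580536 0.11 64.91
```

Call:
{"method": "carry_out", "body": {"rows": [[0, 0, 0, 0, 0, 0.02], [0, 0, 0, 0, 0, 0.04]]}}

```text
clock: 7.2
tool_pos: [0.5094, 0.0279, 0.0888]
orientation: [180.0, 0.0, -2.1]
force: [-2.9, -5.1, 3.3]
opening: 0.0132
gripper_force: 30.2
```

```bash
python3 o.py
```

```text
7.2 [0.5094 0.0279 0.0888] [ 1.7999e+02  3.0000e-02 -2.1400e+00] [-2.88 -5.07  3.28] [-1.587  1.186  0.264] 0.01321894834583006 30.183134973049164 -0.0 62.64
```

Call:
{"method": "carry_out", "body": {"rows": [[0, 0, 0, 0, 0, 0.02], [0, 0, 0, 0, 0, 0.04]]}}

```text
clock: 7.45
tool_pos: [0.5094, 0.0279, 0.0888]
orientation: [180.0, 0.0, -4.4]
force: [-3.1, -3.5, 4.4]
opening: 0.0135
gripper_force: 30.2
```

```bash
python3 o.py
```

```text
7.45 [0.5094 0.0279 0.0888] [ 1.7999e+02  2.0000e-02 -4.4300e+00] [-3.06 -3.52  4.41] [-1.574  1.278  0.24 ] 0.013458656771481234 30.19816964864731 0.01 60.35
```

Call:
{"method": "carry_out", "body": {"rows": [[0, 0, 0, 0, 0, 0.02], [0, 0, 0, 0, 0, 0.04]]}}

```text
clock: 7.7
tool_pos: [0.5094, 0.0279, 0.0887]
orientation: [180.0, 0.0, -6.7]
force: [-3.3, -2.9, 4.5]
opening: 0.0135
gripper_force: 30.2
```

```bash
python3 o.py
```

```text
7.7 [0.5094 0.0279 0.0887] [ 1.7999e+02  3.0000e-02 -6.7200e+00] [-3.34 -2.95  4.52] [-1.455  1.352  0.267] 0.01347584710839959 30.203634202480316 -0.01 58.06
```

Call:
{"method": "carry_out", "body": {"rows": [[0, 0, 0, 0, 0, 0.02], [0, 0, 0, 0, 0, 0.04]]}}

```text
clock: 7.95
tool_pos: [0.5094, 0.0279, 0.0887]
orientation: [180.0, 0.0, -9.0]
force: [-2.8, -4.4, 4.1]
opening: 0.0132
gripper_force: 30.2
```

```bash
python3 o.py
```

```text
7.95 [0.5094 0.0279 0.0887] [ 1.7999e+02  3.0000e-02 -9.0200e+00] [-2.78 -4.38  4.13] [-1.39   1.461  0.244] 0.013238515294286985 30.189330875873566 -0.0 55.77
```

Call:
{"method": "carry_out", "body": {"rows": [[0, 0, 0, 0, 0, 0.025], [0, 0, 0, 0, 0, 0.05]]}}

```text
clock: 8.2
tool_pos: [0.5094, 0.028, 0.0888]
orientation: [180.0, 0.0, -11.9]
force: [-3.3, -2.6, 5.2]
opening: 0.0131
gripper_force: 30.2
```

```bash
python3 o.py
```

```text
8.2 [0.5094 0.028  0.0888] [ 1.800e+02  2.000e-02 -1.189e+01] [-3.25 -2.65  5.16] [-1.282  1.551  0.328] 0.013137502987000024 30.227844715118408 0.04 52.9
```

Call:
{"method": "carry_out", "body": {"rows": [[0, 0, 0, 0, 0, 0.025], [0, 0, 0, 0, 0, 0.05]]}}

```text
clock: 8.45
tool_pos: [0.5094, 0.0281, 0.0888]
orientation: [180.0, 0.0, -14.8]
force: [-4.3, -4.0, 4.6]
opening: 0.0131
gripper_force: 30.2
```

```bash
python3 o.py
```

```text
8.45 [0.5094 0.0281 0.0888] [ 1.800e+02  2.000e-02 -1.476e+01] [-4.3  -4.    4.59] [-1.142  1.621  0.279] 0.013112902467134615 30.200318098068237 0.07 50.03
```

Call:
{"method": "carry_out", "body": {"rows": [[0, 0, 0, 0, 0, 0.025], [0, 0, 0, 0, 0, 0.05]]}}

```text
clock: 8.7
tool_pos: [0.5094, 0.0281, 0.0887]
orientation: [-180.0, 0.0, -17.6]
force: [-4.4, -3.5, 5.6]
opening: 0.0134
gripper_force: 30.2
```

```bash
python3 o.py
```

```text
8.7 [0.5094 0.0281 0.0887] [-1.800e+02  2.000e-02 -1.762e+01] [-4.42 -3.46  5.56] [-1.054  1.779  0.237] 0.013362812129586813 30.211603939533234 0.06 47.17
```

Call:
{"method": "carry_out", "body": {"rows": [[0, 0, 0, 0, 0, 0.025], [0, 0, 0, 0, 0, 0.05]]}}

```text
clock: 8.95
tool_pos: [0.5094, 0.0281, 0.0888]
orientation: [-180.0, 0.0, -20.5]
force: [-4.2, -1.9, 6.4]
opening: 0.0132
gripper_force: 30.2
```

```bash
python3 o.py
```

```text
8.95 [0.5094 0.0281 0.0888] [-1.800e+02  2.000e-02 -2.048e+01] [-4.19 -1.88  6.41] [-0.837  1.815  0.21 ] 0.013220069403347919 30.200459361076355 0.06 44.3
```

Call:
{"method": "carry_out", "body": {"rows": [[0, 0, 0, 0, 0, 0.025], [0, 0, 0, 0, 0, 0.05]]}}

```text
clock: 9.2
tool_pos: [0.5094, 0.0281, 0.0887]
orientation: [-180.0, 0.0, -23.4]
force: [-3.6, -2.0, 6.2]
opening: 0.0137
gripper_force: 30.2
```

```bash
python3 o.py
```

```text
9.2 [0.5094 0.0281 0.0887] [-1.800e+02  2.000e-02 -2.335e+01] [-3.57 -2.02  6.2 ] [-0.825  1.823  0.255] 0.013698022938573157 30.189494490623474 0.07 41.44
```

Call:
{"method": "carry_out", "body": {"rows": [[0, 0, 0, 0, 0, 0.025], [0, 0, 0, 0, 0, 0.05]]}}

```text
clock: 9.45
tool_pos: [0.5095, 0.0282, 0.0887]
orientation: [-180.0, 0.0, -26.2]
force: [-5.1, -1.9, 4.8]
opening: 0.0135
gripper_force: 30.2
```

```bash
python3 o.py
```

```text
9.45 [0.5095 0.0282 0.0887] [-1.7999e+02  2.0000e-02 -2.6220e+01] [-5.05 -1.88  4.76] [-0.761  1.819  0.28 ] 0.013462877687660519 30.198497772216797 0.07 38.57
```

Call:
{"method": "carry_out", "body": {"rows": [[0, 0, 0, 0, 0, 0.025], [0, 0, 0, 0, 0, 0.05]]}}

```text
clock: 9.7
tool_pos: [0.5095, 0.0282, 0.0887]
orientation: [-180.0, 0.0, -29.1]
force: [-4.1, -2.1, 4.9]
opening: 0.0132
gripper_force: 30.2
```

```bash
python3 o.py
```

```text
9.7 [0.5095 0.0282 0.0887] [-1.7999e+02  2.0000e-02 -2.9080e+01] [-4.09 -2.06  4.9 ] [-0.613  1.883  0.291] 0.013233249947332755 30.226920247077942 0.05 35.71
```

Call:
{"method": "carry_out", "body": {"rows": [[0, 0, 0, 0, 0, 0.025], [0, 0, 0, 0, 0, 0.05]]}}

```text
clock: 9.95
tool_pos: [0.5095, 0.0283, 0.0887]
orientation: [-180.0, 0.0, -31.9]
force: [-3.9, -2.1, 4.9]
opening: 0.0132
gripper_force: 30.2
```

```bash
python3 o.py
```

```text
9.95 [0.5095 0.0283 0.0887] [-1.7999e+02  2.0000e-02 -3.1940e+01] [-3.91 -2.05  4.86] [-0.559  1.87   0.278] 0.013184009107138467 30.20256221294403 0.05 32.84
```

Call:
{"method": "carry_out", "body": {"rows": [[0, 0, 0, 0, 0, 0.025], [0, 0, 0, 0, 0, 0.05]]}}

```text
clock: 10.2
tool_pos: [0.5095, 0.0283, 0.0887]
orientation: [-180.0, 0.0, -34.8]
force: [-5.4, -1.5, 5.1]
opening: 0.0132
gripper_force: 30.1
```

```bash
python3 o.py
```

```text
10.2 [0.5095 0.0283 0.0887] [-1.7998e+02  2.0000e-02 -3.4810e+01] [-5.36 -1.47  5.05] [-0.432  1.888  0.169] 0.013187377368795855 30.1169291138649 0.12 29.97
```

Call:
{"method": "carry_out", "body": {"rows": [[0, 0, 0, 0, 0, 0.025], [0, 0, 0, 0, 0, 0.05]]}}

```text
clock: 10.45
tool_pos: [0.5096, 0.0283, 0.0887]
orientation: [-180.0, 0.0, -37.7]
force: [-3.4, -1.2, 4.9]
opening: 0.0131
gripper_force: 30.0
```

```bash
python3 o.py
```

```text
10.45 [0.5096 0.0283 0.0887] [-1.7998e+02  2.0000e-02 -3.7690e+01] [-3.44 -1.18  4.94] [-0.383  1.876  0.089] 0.013143010403584763 30.0116166472435 0.24 27.1
```

The torque has dipped from 0.28 to 0.09, so I'll take finer steps.

Call:
{"method": "carry_out", "body": {"rows": [[0, 0, 0, 0, 0, 0.01], [0, 0, 0, 0, 0, 0.02]]}}

```text
clock: 10.7
tool_pos: [0.5096, 0.0283, 0.0887]
orientation: [-180.0, 0.0, -38.8]
force: [-4.0, -1.2, 5.4]
opening: 0.0133
gripper_force: 30.0
```

```bash
python3 o.py
```

```text
10.7 [0.5096 0.0283 0.0887] [-1.7998e+02  2.0000e-02 -3.8810e+01] [-4.   -1.16  5.45] [-0.387  1.875  0.041] 0.013322805743675866 29.99874472618103 0.08 25.98
```

Call:
{"method": "carry_out", "body": {"rows": [[0, 0, 0, 0, 0, 0.01], [0, 0, 0, 0, 0, 0.02]]}}

```text
clock: 10.95
tool_pos: [0.5096, 0.0283, 0.0887]
orientation: [-180.0, 0.0, -39.9]
force: [-4.3, -0.3, 5.0]
opening: 0.0134
gripper_force: 30.1
```

```bash
python3 o.py
```

```text
10.95 [0.5096 0.0283 0.0887] [-1.7998e+02  2.0000e-02 -3.9950e+01] [-4.29 -0.34  5.05] [-0.192  1.969  0.141] 0.013368802207255222 30.062104761600494 -0.03 24.84
```

Call:
{"method": "carry_out", "body": {"rows": [[0, 0, 0, 0, 0, 0.007], [0, 0, 0, 0, 0, 0.014]]}}

```text
clock: 11.2
tool_pos: [0.5096, 0.0284, 0.0888]
orientation: [-180.0, 0.0, -40.7]
force: [-5.2, -0.0, 5.7]
opening: 0.0126
gripper_force: 30.2
```

```bash
python3 o.py
```

```text
11.2 [0.5096 0.0284 0.0888] [-1.7998e+02  2.0000e-02 -4.0720e+01] [-5.24 -0.01  5.67] [-0.071  1.933  0.269] 0.012621406994907198 30.166492760181427 -0.16 24.07
```

The resistance is back to baseline, so the rosette is in the notch. I'll release the handle and rise.

Call:
{"method": "carry_out", "body": {"rows": [[0, 0, 0, 0, 0, 0], [0, 0, 0, 0, 0, 0], [0, 0, 0, 0, 0, 0], [0, 0, 0, 0, 0, 0], [0, 0, 0, 0, 0, 0], [0, 0, 0, 0, 0, 0], [0, 0, 0, 0, 0, 0], [0, 0, 0, 0, 0, 0]], "grip": 1}}

```text
clock: 12.2
tool_pos: [0.5097, 0.028, 0.0888]
orientation: [-180.0, -0.0, -40.7]
force: [0.5, -0.9, -0.7]
opening: 0.0857
gripper_force: 0.0
```

Call:
{"method": "carry_out", "body": {"rows": [[0, 0, -0.03, 0, 0, 0], [0, 0, -0.07, 0, 0, 0], [0, 0, -0.11, 0, 0, 0.1], [0, 0, -0.11, 0, 0, 0.25], [0, 0, -0.11, 0, 0, 0.41], [0, 0, -0.11, 0, 0, 0.41]]}}

```text
clock: 12.95
tool_pos: [0.5096, 0.028, 0.1988]
orientation: [-180.0, 0.0, -64.1]
force: [-0.0, -0.2, 0.8]
opening: 0.0877
gripper_force: 0.0
```

```bash
python3 o.py
```

```text
12.95 [0.5096 0.028  0.1988] [-179.99    0.    -64.1 ] [-0.03 -0.24  0.76] [-0.017  0.155  0.073] 0.08773621207239402 0.0 -1.38 0.69
```

Call:
{"method": "carry_out", "body": {"rows": [[0.035, 0, 0, 0, 0, 0], [0.075, 0, 0, 0, 0, 0], [0.11, 0, 0, 0, 0, 0], [0.13, 0, 0, 0, 0, 0], [0.13, 0, 0.03, 0, 0, 0], [0.13, 0, 0.06, 0, 0, 0], [0.13, 0, 0.08, 0, 0, 0], [0.13, 0, 0.08, 0, 0, 0]]}}

```text
clock: 13.95
tool_pos: [0.5651, -0.089, 0.1172]
orientation: [179.8, 0.1, -64.1]
force: [0.3, 0.7, -0.2]
opening: 0.0876
gripper_force: 0.0
```

```bash
python3 o.py; python3 -c "
from h import *
snap('side','pics/s2.png',(280,140,400,250),5)"
```

```text
13.95 [ 0.5651 -0.089   0.1172] [ 1.7981e+02  7.0000e-02 -6.4050e+01] [ 0.28  0.66 -0.2 ] [-0.024  0.111 -0.005] 0.08756893407941639 0.0 0.02 15.33
```

View pics/s2.png

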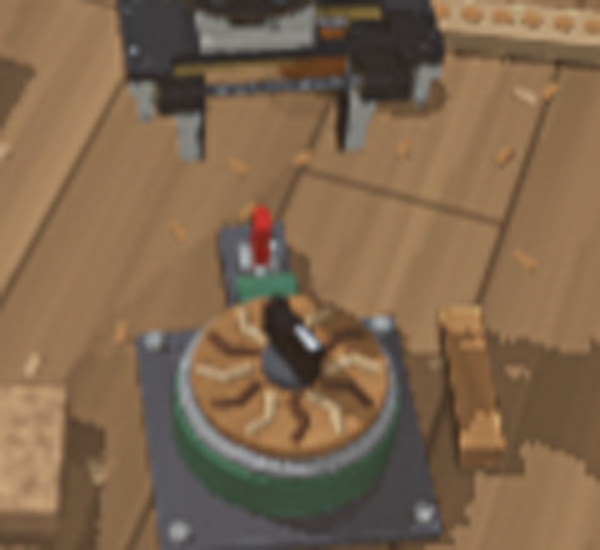

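The side crop shows the open fingers above the red tab, which stands at (261,211). The handle has turned and is clear.

```bash
python3 -c "
from h import *
p=atz('side',280+261/5,140+213/5,.077);print(p)
o=telemetry.get_obs()['tool_pos']
d=(p-o)[:2];print('along x_tool',d@[.437,-.8995],'y_tool',d@[-.8995,-.437])"
```

```text
[ 0.56469056 -0.0879695   0.077     ]
along x_tool -0.0014924926274874233 y_tool 0.0008516927521134106
```

Call:
{"method": "carry_out", "body": {"rows": [[0, 0, 0.02, 0, 0, 0], [0, 0.0003, 0.04, 0, 0, 0], [0, 0.0003, 0.055, 0, 0, 0], [0, 0.0003, 0.064, 0, 0, 0], [0, 0.0003, 0.064, 0, 0, 0]]}}

```text
clock: 14.62
tool_pos: [0.566, -0.0892, 0.0546]
orientation: [180.0, 0.0, -64.1]
force: [0.1, 0.8, -0.7]
opening: 0.0878
gripper_force: 0.0
```

Call:
{"method": "carry_out", "body": {"rows": [[0, 0, 0, 0, 0, 0], [0, 0, 0, 0, 0, 0], [0, 0, 0, 0, 0, 0], [0, 0, 0, 0, 0, 0], [0, 0, 0, 0, 0, 0], [0, 0, 0, 0, 0, 0], [0, 0, 0, 0, 0, 0], [0, 0, 0, 0, 0, 0]], "grip": -1}}

```text
clock: 15.62
tool_pos: [0.5661, -0.0891, 0.0547]
orientation: [180.0, -0.0, -64.2]
force: [0.6, 0.6, 0.8]
opening: 0.0133
gripper_force: 0.0
```

```bash
python3 o.py
```

```text
15.625 [ 0.5661 -0.0891  0.0547] [180.    -0.   -64.16] [0.59 0.59 0.75] [-0.03   0.091  0.012] 0.013301210975768672 0.0 -0.0 15.23
```

Call:
{"method": "carry_out", "body": {"rows": [[0, 0, 0, 0, 0, 0], [0, 0, 0, 0, 0, 0], [0, 0, 0, 0, 0, 0]]}}

```text
clock: 16.0
tool_pos: [0.5661, -0.0891, 0.0548]
orientation: [180.0, -0.0, -64.2]
force: [0.2, 0.4, 0.2]
opening: 0.0003
gripper_force: 0.0
```

```bash
python3 o.py
```

```text
16.0 [ 0.5661 -0.0891  0.0548] [180.    -0.   -64.16] [0.21 0.41 0.22] [-0.031  0.139  0.039] 0.00025275432366397973 0.0 0.0 15.24
```

```bash
python3 -c "
from h import *
snap('side','pics/s3.png',(290,150,370,220),9)"
```

```text
(no output)
```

View pics/s3.png

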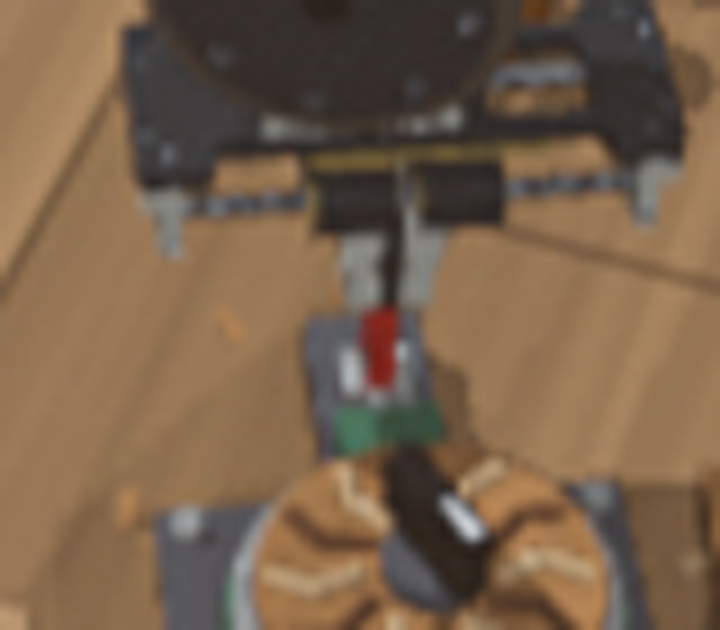

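```bash
python3 -c "
from h import *
c=viewer.camera_info('side');E=np.linalg.inv(c['extrinsics'])
for P in [(.566,-.089,.0548),(.566,-.089,.077),(.566,-.089,.10),(.566,-.089,.038),(.5612,-.079,.077),(.5708,-.099,.077)]:
  q=cv2.projectPoints(np.array([P]),cv2.Rodrigues(E[:3,:3])[0],E[:3,3],c['intrinsics'],np.array([c['k1'],0,0,0,0.]))[0].ravel();print(P,(q-[290,150])*9)
o=telemetry.get_obs();print(o['joint_pos'],o['tool_pos'])"
```

```text
(0.566, -0.089, 0.0548) [374.30361806 330.74110593]
(0.566, -0.089, 0.077) [377.32949405 290.60554364]
(0.566, -0.089, 0.1) [380.54017665 247.96739414]
(0.566, -0.089, 0.038) [372.06012721 360.46887323]
(0.5612, -0.079, 0.077) [381.21705083 312.32685594]
(0.5708, -0.099, 0.077) [373.48200508 269.11569217]
[ 1.06044559e+01  1.88875034e+01 -2.29775073e+01  1.21043970e-03
 -4.81324945e+01  1.52361485e+01] [ 0.56609148 -0.08915242  0.05477307]
```

The fingers shut on nothing. The picture places their tips near (385,305), at about z 78 mm. That is just above the tab top and roughly 23 mm higher than reported. I'll reopen, go 20 mm lower and close again.

Call:
{"method": "carry_out", "body": {"rows": [[0, 0, 0, 0, 0, 0], [0, 0, 0, 0, 0, 0], [0, 0, 0, 0, 0, 0], [0, 0, 0, 0, 0, 0], [0, 0, 0, 0, 0, 0], [0, 0, 0, 0, 0, 0], [0, 0, 0, 0, 0, 0]], "grip": 0.2}}

```text
clock: 16.92
tool_pos: [0.5661, -0.0892, 0.0548]
orientation: [180.0, -0.0, -64.2]
force: [0.1, 0.0, -0.1]
opening: 0.0524
gripper_force: 0.0
```

Call:
{"method": "carry_out", "body": {"rows": [[0, 0, 0.004, 0, 0, 0], [0, 0, 0.008, 0, 0, 0], [0, 0, 0.012, 0, 0, 0], [0, 0, 0.016, 0, 0, 0], [0, 0, 0.02, 0, 0, 0], [0, 0, 0.02, 0, 0, 0]]}}

```text
clock: 17.68
tool_pos: [0.5658, -0.0892, 0.0343]
orientation: [180.0, 0.0, -64.2]
force: [0.0, 0.6, 0.4]
opening: 0.0525
gripper_force: 0.0
```

```bash
python3 o.py;  python3 -c "
from h import *
snap('side','pics/s4.png',(290,150,370,220),9)"
```

```text
17.675 [ 0.5658 -0.0892  0.0343] [ 1.7996e+02  2.0000e-02 -6.4170e+01] [0.03 0.64 0.35] [-0.041  0.149  0.007] 0.052490415421135625 0.0 0.0 15.24
```

View pics/s4.png

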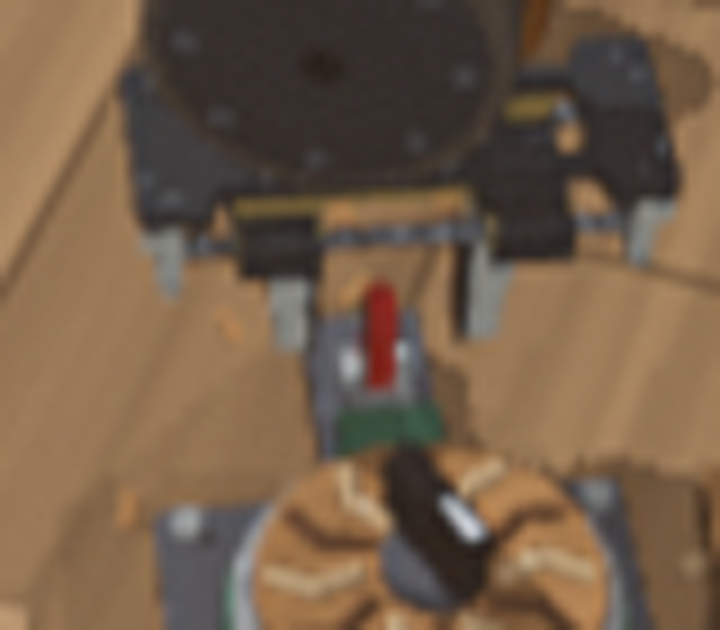

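The tips at (290,348) and (475,338) now straddle the tab, at about z 60 mm. I'll go 4 mm lower and close.

Call:
{"method": "carry_out", "body": {"rows": [[0, 0, 0.004, 0, 0, 0], [0, 0, 0.004, 0, 0, 0], [0, 0, 0.004, 0, 0, 0], [0, 0, 0.004, 0, 0, 0], [0, 0, 0.004, 0, 0, 0], [0, 0, 0.004, 0, 0, 0], [0, 0, 0.004, 0, 0, 0], [0, 0, 0.004, 0, 0, 0]], "grip": -1}}

```text
clock: 18.73
tool_pos: [0.5666, -0.0889, 0.0309]
orientation: [-179.9, -0.0, -64.2]
force: [3.1, 1.8, -0.6]
opening: 0.0117
gripper_force: 30.0
```

```bash
python3 o.py
```

```text
18.725 [ 0.5666 -0.0889  0.0309] [-1.7995e+02 -1.0000e-02 -6.4150e+01] [ 3.1   1.81 -0.65] [ 0.74  -0.895 -0.001] 0.011727352568619146 29.99553680419922 -0.01 15.23
```

The tab is gripped at an opening of 11.7 mm. I'll slide the bolt in.

Call:
{"method": "carry_out", "body": {"rows": [[-0.001, 0, 0, 0, 0, 0], [-0.002, 0, 0, 0, 0, 0], [-0.003, 0, 0, 0, 0, 0], [-0.004, 0, 0, 0, 0, 0], [-0.005, 0, 0, 0, 0, 0], [-0.006, 0, 0, 0, 0, 0], [-0.006, 0, 0, 0, 0, 0]]}}

```text
clock: 19.6
tool_pos: [0.564, -0.0836, 0.0309]
orientation: [-179.9, -0.0, -64.1]
force: [4.9, 1.2, -1.8]
opening: 0.0118
gripper_force: 30.0
```

```bash
python3 o.py
```

```text
19.6 [ 0.564  -0.0836  0.0309] [-1.7995e+02 -2.0000e-02 -6.4150e+01] [ 4.87  1.22 -1.79] [ 0.267 -1.68  -0.029] 0.011842067192422345 29.99427169561386 -0.02 14.61
```

Call:
{"method": "carry_out", "body": {"rows": [[-0.0015, 0, 0, 0, 0, 0], [-0.003, 0, 0, 0, 0, 0], [-0.0045, 0, 0, 0, 0, 0], [-0.006, 0, 0, 0, 0, 0], [-0.007, 0, 0, 0, 0, 0], [-0.008, 0, 0, 0, 0, 0], [-0.008, 0, 0, 0, 0, 0]]}}

```text
clock: 20.48
tool_pos: [0.5605, -0.0764, 0.0309]
orientation: [-179.9, -0.0, -64.2]
force: [5.8, 1.3, -2.6]
opening: 0.0118
gripper_force: 30.0
```

```bash
python3 o.py
```

```text
20.475 [ 0.5605 -0.0764  0.0309] [-1.7994e+02 -2.0000e-02 -6.4150e+01] [ 5.77  1.29 -2.62] [ 0.345 -1.678  0.031] 0.011832298222310083 29.993824660778046 -0.02 13.78
```

Call:
{"method": "carry_out", "body": {"rows": [[-0.0005, 0, 0, 0, 0, 0], [-0.001, 0, 0, 0, 0, 0], [-0.0015, 0, 0, 0, 0, 0], [-0.0015, 0, 0, 0, 0, 0]]}}

```text
clock: 20.98
tool_pos: [0.5599, -0.0751, 0.0309]
orientation: [-179.9, -0.0, -64.1]
force: [5.0, 0.7, -2.9]
opening: 0.012
gripper_force: 30.0
```

```bash
python3 o.py
```

```text
20.975 [ 0.5599 -0.0751  0.0309] [-1.7994e+02 -2.0000e-02 -6.4150e+01] [ 5.    0.71 -2.85] [ 0.238 -1.737  0.059] 0.012015964388118895 29.99400705099106 -0.01 13.62
```

Call:
{"method": "carry_out", "body": {"rows": [[-0.0005, 0, 0, 0, 0, 0], [-0.001, 0, 0, 0, 0, 0], [-0.001, 0, 0, 0, 0, 0]]}}

```text
clock: 21.35
tool_pos: [0.5598, -0.0749, 0.0309]
orientation: [-179.9, -0.1, -64.1]
force: [7.7, -4.3, -4.7]
opening: 0.0118
gripper_force: 30.0
```

```bash
python3 o.py
```

```text
21.35 [ 0.5598 -0.0749  0.0309] [-1.7994e+02 -8.0000e-02 -6.4140e+01] [ 7.69 -4.28 -4.74] [-1.752 -2.571  0.047] 0.011753791302486723 29.992789328098297 -0.01 13.52
```

Contact with the stop is starting. I'll press a little more to confirm it.

Call:
{"method": "carry_out", "body": {"rows": [[-0.0005, 0, 0, 0, 0, 0], [-0.001, 0, 0, 0, 0, 0], [-0.001, 0, 0, 0, 0, 0]]}}

```text
clock: 21.72
tool_pos: [0.5598, -0.0748, 0.0309]
orientation: [-179.9, -0.1, -64.1]
force: [9.1, -9.4, -7.6]
opening: 0.0118
gripper_force: 30.0
```

```bash
python3 o.py
```

```text
21.725 [ 0.5598 -0.0748  0.0309] [-1.7994e+02 -1.3000e-01 -6.4140e+01] [ 9.13 -9.42 -7.62] [-3.653 -3.454  0.011] 0.0117536372346656 29.992021322250366 -0.01 13.41
```

The bolt is firm against its stop after about 15.7 mm. I'll release and rise.

Call:
{"method": "carry_out", "body": {"rows": [[0, 0, 0, 0, 0, 0], [0, 0, 0, 0, 0, 0], [0, 0, 0, 0, 0, 0], [0, 0, 0, 0, 0, 0], [0, 0, 0, 0, 0, 0], [0, 0, 0, 0, 0, 0], [0, 0, 0, 0, 0, 0]], "grip": 0.3}}

```text
clock: 22.6
tool_pos: [0.5584, -0.0734, 0.0308]
orientation: [180.0, 0.0, -64.2]
force: [0.2, -1.0, 0.0]
opening: 0.0572
gripper_force: 0.0
```

Call:
{"method": "carry_out", "body": {"rows": [[0, 0, -0.02, 0, 0, 0], [0, 0, -0.05, 0, 0, 0], [0, 0, -0.09, 0, 0, 0], [0.03, 0, -0.13, 0, 0, 0], [0.07, 0, -0.16, 0, 0, 0], [0.12, 0, -0.18, 0, 0, 0], [0.16, 0, -0.18, 0, 0, 0], [0.16, 0, -0.18, 0, 0, 0]]}}

```text
clock: 23.6
tool_pos: [0.6285, -0.2197, 0.2099]
orientation: [180.0, 0.0, -64.3]
force: [-0.5, 0.2, -0.9]
opening: 0.0571
gripper_force: 0.0
```

```bash
python3 o.py; python3 -c "
from h import *
snap('side','pics/s5.png',(270,130,400,270),4.2)"
```

```text
23.6 [ 0.6285 -0.2197  0.2099] [ 1.7995e+02  2.0000e-02 -6.4330e+01] [-0.55  0.17 -0.89] [0.04  0.282 0.045] 0.05708565536558416 0.0 0.37 28.2
```

View pics/s5.png

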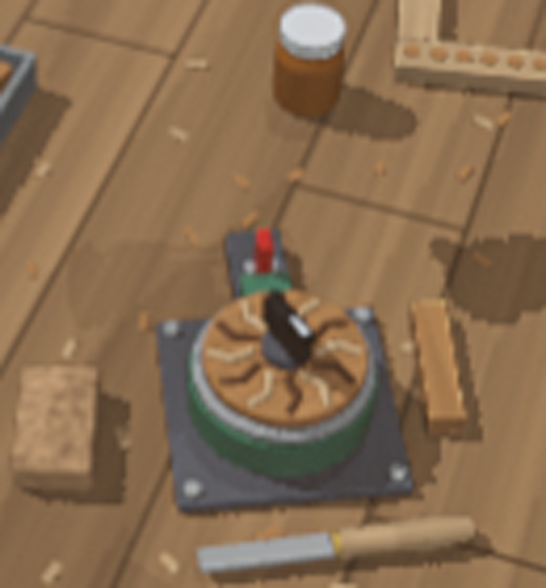

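The red tab at (263,250) now stands against the green boss. Nothing else has moved, and the arm is clear.

```bash
python3 -c "
from h import *
print(workorder.close_job())"
```

```text
the job is handed in; nothing more can be done
None
```

The rosette was turned clockwise about 0.96 rad until the torque dipped and it settled in its notch, then the lock bolt was slid home against its stop and released, and the job was handed in at about 24 s with nothing else seen to move.

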